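# Prop the sprung guard and turn the fan trim to full

### The job

Before the rack unit goes back into the rack, its fan trim must be set to full. Take the orange prop from its holder, use its toe to raise the sprung guard cover by the yellow ear, then, feeling for the hole in the blue socket, which may be clamped anywhere along its short track, stand the prop fully home in it so that it holds the cover open by itself, and turn the red knob clockwise all the way to its stop at the green mark. Be gentle with the unit, press the prop no harder than about 20 N, and leave the cover propped open and the screwdriver, transceiver and drive caddy where they are.

Things in the scene. Friction and masses are not known exactly. Their poses are not given: they have to be found in the camera images.
- unit: White half-width rack unit fixed on the bench, 220 x 220 x 44 mm high, origin under its centre, ports on its -x face. On top a guard, open to -x, 55 mm high (to z = 99), 4 mm thick: side walls at y = -90 (x -36 to 72) and y = 40 (x -36 to 44), back wall at x = 72 (y -92 to 16). The red knob stands between them, the blue socket carriage beside them at +y; all move with the unit.
- cover (a joint): Angle of the guard's see-through amber flip cover: 0 closed (level on the guard), 1.57 upright, 2.4 end of travel. A spring and its weight (90 g) always push it shut (about 0.11 N m at 0, 0.08 at 1.6), so about 1 N at the front edge; it never stays open by itself, and is damped (0.06 N m s). Closed, the 4 mm plate covers unit x -40 to 70, y -91 to 41 mm.
- cover_hinge (a point): Point of the hinge line at the level of the cover's underside: unit x = 70, y = 70, z = 99 mm; it turns with the cover. The hinge line runs along the unit's y; the free front edge lies 110 mm to -x when closed and swings up and over to +x.
- ear_edge (a point): On the cover, turning with it: middle of the front edge, at the underside, of the solid yellow ear, a 4 mm plate sticking out sideways from the cover. Closed, the ear covers unit x -40 to 25, y 41 to 87 mm (45 to 110 mm from the hinge line), with 55 mm of free space between it and the unit's top.
- socket_mid (a point): Middle of the socket's short track: unit x = 70, y = 70, z = 74 mm, 25 mm below the hinge. Fixed to the unit. The blue carriage (40 x 54 mm along y, flat top at z = 74) is clamped anywhere within 12 mm of this along the unit's y, anew each time and not measured: find its hole by feel or sight. Hole central, square, 16.5 mm wide, 28 mm deep, 1.8 mm chamfer, sides along the unit's x and y.
- prop: Orange loose prop, about 60 g: upright square bar 14 x 14 x 110 mm, origin at the centre of its foot. A toe 14 mm wide, 8 mm high sticks out to its +x at z = 35 to 43 mm, ending 25 mm from the bar's axis. Grip above the toe on the two y faces, about 85 mm above the foot. Starts upright in the holder's hole; under load it may tilt a little in the grip.
- holder: Grey parking block fixed on the bench, 70 x 70 x 30 mm, origin under its centre, with a square hole 17 mm wide and 22 mm deep in which the prop stands; its axes are parallel to the prop's at the start.
- knob (a joint): Turn of the red knob, clockwise from above: 0 at the counterclockwise stop, 1.6 rad at the clockwise stop (green mark). Starts between 0.1 and 0.4; stays where it is left; friction about 0.06 N m.
- knob_grip (a point): On the knob's axis, at grip height: unit x = 0, y = -25, z = 81 mm. Knob: disc 44 mm across with an upright bar 42 long, 14 thick, top at z = 88 mm. The point turns with the knob: x along the bar, white pointer at its -x end. At joint 0 the bar is turned 0.8 rad counterclockwise (from above) from the unit's x, at the stop 0.8 rad clockwise.
- screwdriver: Screwdriver about 200 mm long, red handle, lying loose on the bench. Bystander: leave alone.
- transceiver: Small steel plug-in transceiver, 68 mm long, with a blue end, loose on the bench. Bystander: leave alone.
- caddy: Dark drive caddy 160 x 102 x 26 mm, loose on the bench. Bystander: leave alone.
- prop_toe (a point): On the prop: top of the toe's outer end (prop x = 25, z = 43 mm). In use the toe points to the unit's +x: with its foot just above the unit's top it hooks under the ear; follow the ear round its hinge past upright (fingers and toe hold it back), then lower the foot 28 mm into the socket. Let go, the cover comes back and rests its ear on the prop's +x side.
There are look-alikes about, which are no part of the job. Of the things that look like the prop, the larger one is meant.

How it is judged:
On the way, in this order (a step that is already met when the one before it is completed fails the run):
1. the prop stands released in the socket and holds the cover open (z of prop in the frame of socket_mid below -0.023 m and x of prop in the frame of socket_mid between -0.006 and 0.006 m and y of prop in the frame of socket_mid between -0.017 and 0.017 m and angle between prop's own z axis and vertical below 0.2 rad and value of joint cover above 1.4 rad and contact force between the fingers and prop below 0.2 N and contact force between the arm and cover below 0.2 N and contact force between prop and cover above 0.3 N), for 0.3 s.
2. with the cover propped, the knob is turned clockwise to its stop (z of prop in the frame of socket_mid below -0.023 m and x of prop in the frame of socket_mid between -0.006 and 0.006 m and y of prop in the frame of socket_mid between -0.017 and 0.017 m and angle between prop's own z axis and vertical below 0.2 rad and value of joint knob above 1.5 rad and value of joint cover above 1.4 rad), for 0.1 s.
At the end, for the whole second after the job is handed in: The prop stands at rest in the socket (foot at least 23 mm below its mouth, within the socket's track, tilted less than 0.2 rad), the cover leans on it at more than 1.4 rad, and the knob is at its clockwise stop (joint above 1.5 of 1.6 rad) (all of step 2 and contact force between prop and cover above 0.3 N and linear speed of prop below 0.02 m/s); the robot touches nothing.
It fails at once if the prop pressed on the unit or its cover with more than 30 N (contact force between prop and unit above 30 N).
It fails at once if the cover pushed by the robot with more than 20 N (contact force between the arm and cover above 20 N).
It fails at once if the knob turned before the cover is propped: the robot reaches it with the cover less than half open (contact force between the arm and knob above 0.5 N and value of joint cover below 1.2 rad).
It fails at once if the screwdriver, transceiver or drive caddy moved more than 25 mm (distance of any of screwdriver, transceiver, caddy from where it was at the start of the episode above 0.025 m).
It also fails if it takes over 72 s, if anything falls off the work surface, if the arm or the gripper's body presses on something with over 40 N, if the wrist force passes 120 N, or if a joint passes its speed limit or range.

### The arm

A 7-joint arm with a two-finger parallel gripper is mounted at the origin on the work surface. World frame = base frame: x ahead of the robot, y to its left, z up, the work surface at z = 0. Lengths are in m, angles in rad, forces in N, time in s.
With the tool pointing down it reaches from about 0.425 to 0.925 m from the base axis. Payload 6.8 kg.
Tool frame: the origin (TCP) lies at the very end of the fingers, on their centre line; the grasp point (between the pads) lies 19 mm behind it; z points along the fingers, y is the line along which they close (so a half turn about z gives the same grasp; the last joint's range is limited). The gripper opens to 85 mm and grips with 20 to 120 N. Pads are 22 mm wide; open, the fingers measure 114 mm over their backs; the gripper's body (76 mm by 85 mm) begins 54 mm behind the grasp point. The pads swing forward as they close: fully open they stand 13 mm farther back than shut.
Start: joints at [1.11, 0.477, 0.022, 1.555, -0.011, 1.109, -0.083], TCP at [0.233, -0.633, 0.231] pointing down, gripper open.
Joint ranges: [-2.96, 2.96], [-0.34, 2.1], [-1.41, 1.46], [0.24, 2.44], [-1.37, 4.51], [0.17, 1.92], [-2.96, 2.96]. Speed limits (rad/s): [2.39, 2.39, 3.14, 3.14, 3.14, 3.14, 3.14].

### API

Orientations are given as a unit quaternion [w, x, y, z].
In Python, from station import bot gives the robot as it stands. The module is installed in compiled form; this text tells all that it offers.
- The arm moves only by the shell command python3 -m jog 'ROWS' [OPENING] [FORCE]. ROWS is JSON, a list of rows, each a list of 4 numbers: the shift along the tool's x, y, z in cm, then the turn about the tool's z in rad. In form: [[x, y, z, spin], ...]. A call has 1 to 20 rows; each row is the pose to reach, as a shift and turn from the pose commanded when the call began, along the tool's axes at that moment; what a row does not reach only later rows make up. A row lasts 1/12 s, in which the tool goes at most 41.7 mm and 7.16 degrees, less where a joint would pass 70% of its speed; a pose out of reach is approached as far as the arm can. A call with a gripper value outside its range is refused whole. OPENING is the closure, from -1 (fully open) to 1 (shut), set as the call begins (- or left out, the last holds). The fingers move at their own pace and stop on an object; FORCE is the grip in N (left out, the last holds). Time passes only in rows, so rows that repeat a pose let the fingers close. It gives the time, the measured TCP pose, the force, the opening and the grip force at its end, in the units of the state.
- bot.get_obs(): the state, without advancing time (a new reading comes with each control period).
- bot.read_camera(name): name is "side" or "top" or "wrist"; returns a dict with "pixels" (384x512x3 uint8, red, green, blue), "depth" (384x512 float32, m along the optical axis (not along the pixel's ray), 0 where there is no reading), "fovy" (degrees; the focal length in pixels is half the picture's height over the tangent of half this angle, whatever the lens; pixels are square), "cx", "cy" (the principal point, pixels), "distortion" ([k1, k2, p1, p2, k3] as OpenCV has them; the pictures are not rectified), "pose" (4x4, takes a point from camera to world coordinates). Camera axes: x right, y down, z forward; pixel columns grow to the right and rows downward; lengths in m; the calibration is good to about 2 mm. A picture is of the moment at which its call begins.
- bot.hand_in(): hands the job in; it is judged then, once.
The state is a dict: "t": time; "q": joint angles; "joint_vel": joint speeds; "joint_torque": joint torques, N m; "eef_pos": TCP position; "tool_rot": TCP orientation; "contact_force": force on the tool from outside, world axes, zero at the start; "torque": the same for the moment, N m; "gripper_width": opening from 0.0 (shut) to 1.0 (fully open); "grasp_force": force on a finger pad.
Only numpy, scipy, OpenCV 4.12 (cv2) and the standard library are available. Lean on these libraries where they do the work, as an engineer would, in place of code of your own. Each camera call takes 0.05 s, during which the arm holds its last target. There are 200 camera calls.

## Working session

There is one attempt and no reset: what is moved stays moved. The work goes in short steps, Python scripts to look and compute and a shell command to move; the robot and the scene stay as the last step left them, time stands still between calls to the robot, and variables do not carry over. Pictures are saved under pics/ and viewed, at most 10 in all, crops included, and the job is handed in when it is done.

```bash
mkdir -p pics; cat > h.py <<'E'
import numpy as np, cv2, pickle
from station import bot
def snap(n,tag):
    c=bot.read_camera(n); pickle.dump(c,open(f'pics/{tag}.pkl','wb')); cv2.imwrite(f'pics/{tag}.png',c['pixels'][...,::-1]); return c
def load(tag): return pickle.load(open(f'pics/{tag}.pkl','rb'))
def K(c):
    f=c['pixels'].shape[0]/2/np.tan(np.radians(c['fovy'])/2)
    return np.array([[f,0,c['cx']],[0,f,c['cy']],[0,0,1.]])
def rays(c,uv):
    p=cv2.undistortPoints(np.array(uv,float).reshape(-1,1,2),K(c),np.array(c['distortion'],float)).reshape(-1,2)
    return np.c_[p,np.ones(len(p))]
def dep(c,uv):
    r=rays(c,uv); d=np.array([c['depth'][int(round(v)),int(round(u))] for u,v in uv])
    P=np.array(c['pose']); return (r*d[:,None])@P[:3,:3].T+P[:3,3]
def atz(c,uv,z):
    P=np.array(c['pose']); w=rays(c,uv)@P[:3,:3].T; o=P[:3,3]
    return o+w*((z-o[2])/w[:,2])[:,None]
def proj(c,X):
    P=np.linalg.inv(np.array(c['pose'])); X=np.atleast_2d(X)@P[:3,:3].T+P[:3,3]
    return cv2.projectPoints(X,np.zeros(3),np.zeros(3),K(c),np.array(c['distortion'],float))[0].reshape(-1,2)
def tri(cs,uvs):
    A=np.zeros((3,3));b=np.zeros(3)
    for c,uv in zip(cs,uvs):
        P=np.array(c['pose']);w=P[:3,:3]@rays(c,[uv])[0];w/=np.linalg.norm(w);M=np.eye(3)-np.outer(w,w);A+=M;b+=M@P[:3,3]
    return np.linalg.solve(A,b)
E
python3 - <<'E'
from h import *
np.set_printoptions(precision=4,suppress=True)
print(bot.get_obs())
for n in('top','side','wrist'):
    c=snap(n,n+'0'); print(n,np.array(c['pose']),c['fovy'],c['distortion'])
a=load('top0')['pixels'];b=load('side0')['pixels']
E
```

```text
{'t': 0.0, 'q': array([ 1.1099,  0.4778,  0.0224,  1.5565, -0.0115,  1.1093, -0.0831]), 'joint_vel': array([ 0.0001,  0.0015,  0.0002,  0.0004, -0.0001,  0.0001,  0.0005]), 'joint_torque': array([ -0.0004, -59.6465,   1.6074, -28.1199,   0.0124,   0.0095,
        -0.    ]), 'eef_pos': array([ 0.233 , -0.6329,  0.2303]), 'tool_rot': array([-0.0009,  0.9845,  0.1755, -0.0002]), 'contact_force': array([-0.2797, -0.6436,  0.0976]), 'torque': array([ 0.0043,  0.0061, -0.0207]), 'grasp_force': 0.0, 'gripper_width': 0.9974498804950164}
top [[ 0.0223 -0.9814  0.1906  0.295 ]
 [-0.9997 -0.0228 -0.0005 -0.0545]
 [ 0.0049 -0.1905 -0.9817  1.3307]
 [ 0.      0.      0.      1.    ]] 42.66824229643364 [-0.0078  0.      0.      0.      0.    ]
side [[-0.9634 -0.1196  0.24    0.249 ]
 [-0.2671  0.5078 -0.819   0.9041]
 [-0.0239 -0.8531 -0.5211  0.7076]
 [ 0.      0.      0.      1.    ]] 50.12264042453906 [0.0418 0.     0.     0.     0.    ]
wrist [[ 0.3458 -0.8905 -0.2955  0.308 ]
 [-0.9383 -0.3288 -0.1071 -0.6051]
 [-0.0018  0.3143 -0.9493  0.3732]
 [ 0.      0.      0.      1.    ]] 62.83447556008051 [-0.0266  0.      0.      0.      0.    ]
```

View pics/top0.png

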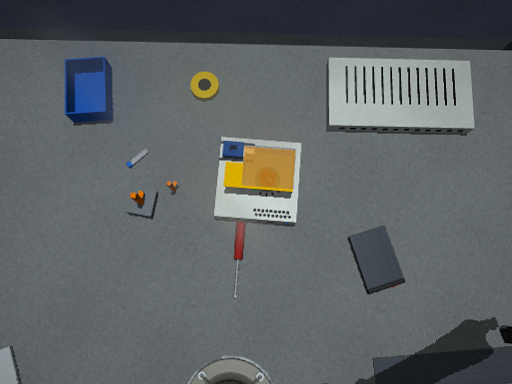

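View pics/side0.png

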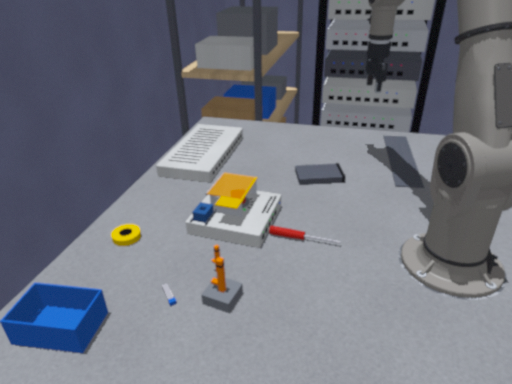

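The top view shows the unit centred near (258,180), with the socket at (235,149), the ear at (236,172) and the holder with the prop at (140,197). A small look-alike stands at (173,185). In the side view the prop is at (219,270) and the socket at (203,212). I'll enlarge these areas next.

```bash
python3 - <<'E'
from h import *
a=load('top0')['pixels'];b=load('side0')['pixels']
def cr(im,x,y,w,h,s): return cv2.resize(im[y:y+h,x:x+w],None,fx=s,fy=s,interpolation=cv2.INTER_CUBIC)
A=np.hstack([cr(a,210,130,100,75,4),cr(a,115,165,100,75,4)])
B=np.hstack([cr(b,185,165,100,75,4),cr(b,180,237,100,75,4)])
cv2.imwrite('pics/c1.png',np.vstack([A,B])[...,::-1])
E
```

```text
(no output)
```

View pics/c1.png

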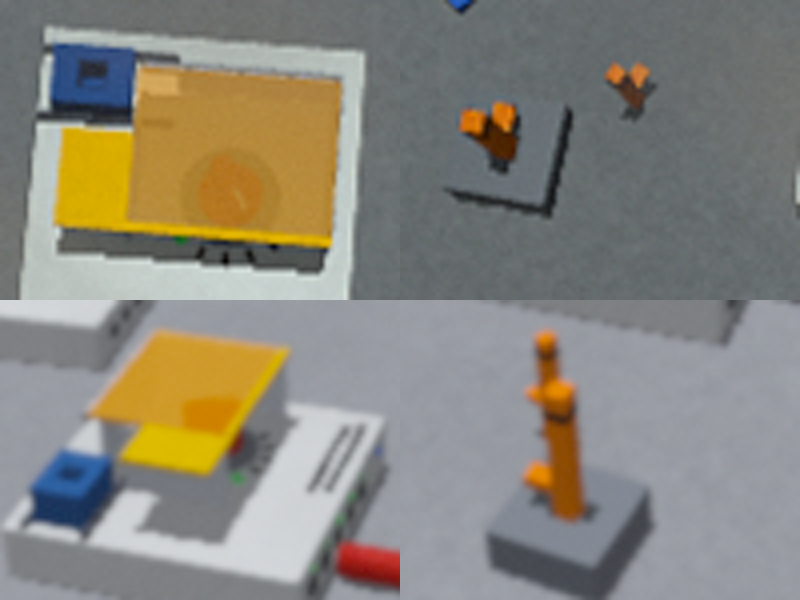

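The crops show two things:
- **Prop:** in the top view the bar top is at (133,195.5), the toe at (140.5,192.5) and the foot near (140,206). In the side view the bar top is at (220,259).
- **Unit:** its top corners in the top view are (221,137) and (301,142.5). The hole is at (233.2,148).

The toe and the unit's +x both point roughly along world +x.

```bash
python3 - <<'E'
from h import *
np.set_printoptions(precision=4,suppress=True)
t=load('top0');s=load('side0')
c=atz(t,[(221.2,137),(301.2,142.5),(297,223.5),(215,218)],.044);print('unit',c,c.mean(0))
print([np.linalg.norm(c[i]-c[i-1]) for i in range(4)])
print('depth unit',dep(t,[(226,142),(296,147),(222,212)])[:,2])
print('prop top tri',tri([t,s],[(133,195.5),(220,259)]),'toe',tri([t,s],[(140.5,192),(212.5,280)]),'hole',tri([t,s],[(233.2,148.2),(202.7,207.5)]))
h=atz(t,[(257.5,192),(252.5,217),(226,212.5)],.03)-0
h=atz(t,[(115+172/4,165+108/4),(115+150/4,165+206/4),(115+46/4,165+188/4)],.03);print('holder',h,(h[0]+h[2])/2)
# refine unit yaw/pos : points of top plane by depth
P=np.array(t['pose']);v,u=np.mgrid[125:240,200:320];uv=np.c_[u.ravel(),v.ravel()]
X=dep(t,uv);px=t['pixels'][v.ravel(),u.ravel()].astype(int)
m=(abs(X[:,2]-.044)<.008)
print(cv2.minAreaRect(X[m][:,:2].astype(np.float32)),m.sum())
E
```

```text
unit [[ 0.6984  0.0453  0.044 ]
 [ 0.688  -0.1729  0.044 ]
 [ 0.4657 -0.163   0.044 ]
 [ 0.4754  0.0536  0.044 ]] [ 0.5819 -0.0593  0.044 ]
[np.float64(0.22314692052327614), np.float64(0.21845537297947115), np.float64(0.22246338402052196), np.float64(0.21677957135930748)]
depth unit [0.0735 0.0409 0.0362]
prop top tri [0.5171 0.2556 0.1161] toe [0.54   0.2539 0.0475] hole [0.6583 0.0099 0.0728]
holder [[0.5444 0.211  0.03  ]
 [0.4775 0.2216 0.03  ]
 [0.488  0.2919 0.03  ]] [0.5162 0.2514 0.03  ]
((0.5843383073806763, -0.05633910000324249), (0.220040962100029, 0.22193790972232819), 86.92589569091797) 3502
```

```bash
cat >> h.py <<'E'
def go(x,y,z,yaw):
    "shift (cm) and spin for the next move to reach world TCP pose, tool down"
    from scipy.spatial.transform import Rotation as R
    o=bot.get_obs(); r=R.from_quat(np.array(o['tool_rot'])[[1,2,3,0]]); M=r.as_matrix()
    d=M.T@(np.array([x,y,z])-o['eef_pos'])*100; y0=np.arctan2(M[1,0],M[0,0])
    s=-((yaw-y0+np.pi)%(2*np.pi)-np.pi)
    print(np.round(o['eef_pos'],4),'yaw %.3f t %.2f'%(y0,o['t']),'F',np.round(o['contact_force'],1),'->',np.round(d,2),round(s,3))
E
python3 -m jog '[[43,-24.9,-2,-0.5],[43,-24.9,-2,-0.6],[43,-24.9,-2,-0.7],[43,-24.9,-2,-0.8],[43,-24.9,-2,-1],[43,-24.9,-2,-1.2],[43,-24.9,-2,-1.4],[43,-24.9,-2,-1.6],[43,-24.9,-2,-1.8],[43,-24.9,-2,-2],[43,-24.9,-2,-2],[43,-24.9,-2,-2],[43,-24.9,-2,-2],[57.3,-73.3,-2,-2.2],[57.3,-73.3,-2,-2.4],[57.3,-73.3,-2,-2.64],[57.3,-73.3,-2,-2.64],[57.3,-73.3,-2,-2.64],[57.3,-73.3,-2,-2.64],[57.3,-73.3,-2,-2.64]]'
python3 -c "
from h import *
go(.517,.253,.25,2.99);print(bot.get_obs()['q'])"
```

```text
t: 1.82
eef_pos: [0.531, 0.0415, 0.2513]
tool_rot: [0.0, 0.141, 0.99, -0.0]
contact_force: [0.4, -0.2, -0.8]
gripper_width: 0.999
grasp_force: 0.0
[0.531  0.0415 0.2513] yaw 2.858 t 1.82 F [ 0.4 -0.2 -0.8] -> [ 7.25 19.92  0.12] -0.132
[ 0.43384172  0.31141001 -0.76003128  1.83279793  0.24069682  1.09171937
  0.87338734]
```

```bash
python3 -m jog '[[7.25,19.9,0,-0.13],[7.25,19.9,0,-0.13],[7.25,19.9,0,-0.13],[7.25,19.9,0,-0.13],[7.25,19.9,0,-0.13],[7.25,19.9,0,-0.13],[7.25,19.9,0,-0.13],[7.25,19.9,0,-0.13],[7.25,19.9,0,-0.13],[7.25,19.9,0,-0.13]]'
python3 -c "
from h import *
go(.517,.253,.25,2.99);c=snap('wrist','w1');print(c['pose']);print(proj(c,[.517,.253,.118]))
cv2.imwrite('pics/w1b.png',cv2.resize(c['pixels'],(800,600),interpolation=cv2.INTER_CUBIC)[...,::-1])"
```

```text
t: 2.65
eef_pos: [0.5195, 0.249, 0.251]
tool_rot: [-0.0, 0.081, 0.997, -0.001]
contact_force: [0.3, 0.0, -0.8]
gripper_width: 1.002
grasp_force: 0.0
[0.5195 0.249  0.251 ] yaw 2.980 t 2.65 F [ 0.3  0.  -0.8] -> [0.31 0.36 0.1 ] -0.01
[[ 1.61044649e-01  9.36708786e-01  3.10871791e-01  4.38758175e-01]
 [ 9.86946682e-01 -1.52549603e-01 -5.16223399e-02  2.62333227e-01]
 [-9.31731179e-04  3.15127384e-01 -9.49048926e-01  3.93845095e-01]
 [ 0.00000000e+00  0.00000000e+00  0.00000000e+00  1.00000000e+00]]
[[261.96913091 177.65335003]]
```

View pics/w1b.png

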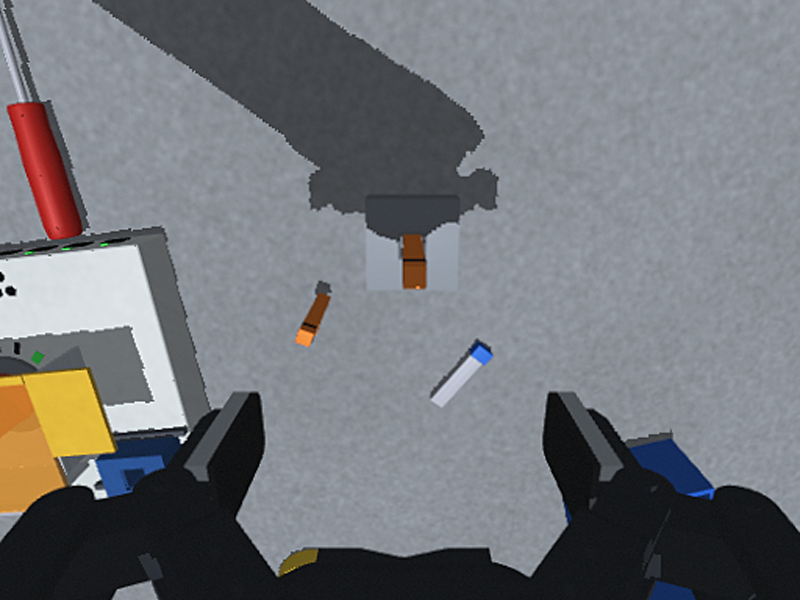

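The wrist view shows the prop's top face centred at (265.3,175.7) in original pixels. Its bar is square to the image, so the yaw matches, and the toe is hidden on the far, +x side. The transceiver is at (295,239), which leaves it clear of the fingers.

```bash
python3 -c "
from h import *
np.set_printoptions(precision=4,suppress=True)
w=load('w1');t=load('top0');s=load('side0')
print(atz(w,[(265.1,175.5)],.118),tri([w,t],[(265.1,175.5),(133,195.5)]),tri([w,s],[(265.1,175.5),(220,259)]),dep(w,[(265,175),(265,172)]))
h=atz(w,[(366/1.5625,195/1.5625),(460/1.5625,195/1.5625),(366/1.5625,290/1.5625),(460/1.5625,290/1.5625)],.03);print(h,h.mean(0))
# unit from wrist
u=atz(w,[(165/1.5625,228/1.5625),(213/1.5625,415/1.5625)],.044);print(u)
print(tri([w,t],[(133/1.5625,480/1.5625),(233.2,148.2)]))
go(.517,.253,.25,2.99)"
```

```text
[[0.5154 0.2561 0.118 ]] [0.5175 0.2562 0.113 ] [0.5161 0.2561 0.1166] [[0.5148 0.2561 0.1188]
 [0.5121 0.2566 0.1182]]
[[0.475  0.2286 0.03  ]
 [0.486  0.2964 0.03  ]
 [0.5464 0.2153 0.03  ]
 [0.5582 0.2873 0.03  ]] [0.5164 0.2569 0.03  ]
[[0.4728 0.0824 0.044 ]
 [0.6276 0.0733 0.044 ]]
[0.6583 0.0099 0.0751]
[0.5195 0.2492 0.2511] yaw 2.980 t 2.70 F [-0.   0.6 -0.3] -> [0.3  0.34 0.11] -0.01
```

```bash
python3 -c "
from h import *
go(.516,.2563,.074,2.98)"
python3 -m jog '[[0.45,0.65,3,0],[0.45,0.65,6,0],[0.45,0.65,9,0],[0.45,0.65,12,0],[0.45,0.65,15,0],[0.45,0.65,17,0],[0.45,0.65,17.7,0],[0.45,0.65,17.7,0],[0.45,0.65,17.7,0],[0.45,0.65,17.7,0]]'
python3 -c "
from h import *
go(.516,.2563,.074,2.98)"
```

```text
[0.5195 0.2492 0.2511] yaw 2.980 t 2.70 F [-0.   0.6 -0.3] -> [ 0.46  0.66 17.71] -0.0
t: 3.53
eef_pos: [0.5166, 0.2588, 0.076]
tool_rot: [0.001, 0.08, 0.997, 0.001]
contact_force: [-0.3, 0.5, 0.3]
gripper_width: 0.999
grasp_force: 0.0
[0.5166 0.2588 0.076 ] yaw 2.982 t 3.53 F [-0.3  0.5  0.3] -> [ 0.02 -0.26  0.2 ] 0.002
```

```bash
python3 -m jog '[[0,-0.15,0.2,0],[0,-0.15,0.2,0],[0,-0.15,0.2,0]]'
python3 -c "
from h import *
go(.516,.2563,.074,2.98)"
```

```text
t: 3.78
eef_pos: [0.5156, 0.2568, 0.073]
tool_rot: [0.001, 0.08, 0.997, 0.0]
contact_force: [-1.0, 0.2, -0.2]
gripper_width: 1.005
grasp_force: 0.0
[0.5156 0.2568 0.073 ] yaw 2.982 t 3.78 F [-1.   0.2 -0.2] -> [-0.05 -0.04 -0.1 ] 0.002
```

Aligned. I'll grip and lift straight up.

```bash
python3 -m jog '[[0,0,0,0],[0,0,0,0],[0,0,0,0],[0,0,0,0],[0,0,0,0],[0,0,0,0],[0,0,0,0],[0,0,0,0],[0,0,0,0]]' 1 100
python3 -m jog '[[0,0,-1,0],[0,0,-2,0],[0,0,-4,0],[0,0,-6,0],[0,0,-8,0],[0,0,-8,0],[0,0,-8,0],[0,0,-8,0]]'
python3 -c "
from h import *
go(.45,.10,.16,3.09)
c=snap('wrist','w2');d=snap('side','s2')
a=cv2.resize(c['pixels'][150:,:],None,fx=1.3,fy=1.3);b=d['pixels'][180:320,140:340];b=cv2.resize(b,None,fx=1.9,fy=1.9)
p=np.zeros((600,666,3),np.uint8);p[:a.shape[0],:a.shape[1]]=a;p[305:305+b.shape[0],:b.shape[1]]=b
cv2.imwrite('pics/p2.png',p[...,::-1])"
```

```text
t: 4.53
eef_pos: [0.5153, 0.2571, 0.0724]
tool_rot: [0.0, 0.079, 0.997, 0.0]
contact_force: [0.1, -0.2, 0.7]
gripper_width: 0.147
grasp_force: 97.3
t: 5.2
eef_pos: [0.5149, 0.2565, 0.1522]
tool_rot: [-0.0, 0.079, 0.997, -0.0]
contact_force: [-0.6, -0.4, -0.6]
gripper_width: 0.148
grasp_force: 97.3
[0.5149 0.2565 0.1522] yaw 2.983 t 5.20 F [-0.6 -0.4 -0.6] -> [  3.94 -16.48  -0.77] -0.107
```

View pics/p2.png

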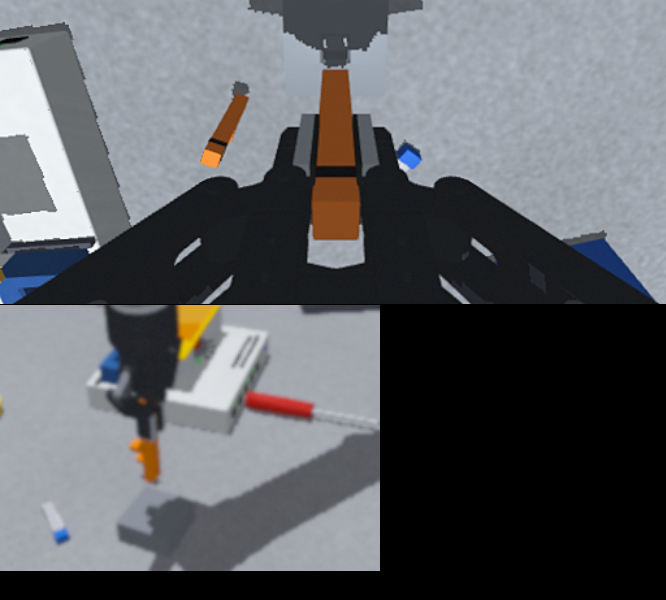

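The prop is held straight between the pads, with the foot clear of the holder. Next I'll hover beside the socket with the wrist camera to refine the unit's pose and the hole.

```bash
python3 -c "
from h import *
go(.585,.095,.24,3.0946)"
python3 -m jog '[[-4,14.8,-4,-0.1],[-9.46,14.82,-8.8,-0.11],[-9.46,14.82,-8.8,-0.11],[-9.46,14.82,-8.8,-0.11],[-9.46,14.82,-8.8,-0.11],[-9.46,14.82,-8.8,-0.11],[-9.46,14.82,-8.8,-0.11],[-9.46,14.82,-8.8,-0.11],[-9.46,14.82,-8.8,-0.11]]'

```

```text
[0.5146 0.2563 0.1514] yaw 2.983 t 5.30 F [ 0.8  0.2 -0.7] -> [ -9.49 -14.82  -8.85] -0.112
t: 6.05
eef_pos: [0.631, 0.3869, 0.2385]
tool_rot: [-0.001, 0.024, 1.0, -0.001]
contact_force: [-0.8, 0.1, -1.1]
gripper_width: 0.146
grasp_force: 97.7
```

I typed the wrong sign on y. Space there was free, so I'll just correct it.

```bash
python3 -c "
from h import *
go(.585,.095,.24,3.0946)"
python3 -m jog '[[3,-29.3,0,0],[3,-29.3,0,0],[3,-29.3,0,0],[3,-29.3,0,0],[3,-29.3,0,0],[3,-29.3,0,0],[3,-29.3,0,0],[3,-29.3,0,0],[3,-29.3,0,0],[3,-29.3,0,0],[3,-29.3,0,0]]'
python3 -c "
from h import *
go(.585,.095,.24,3.0946)
c=snap('wrist','w3')
cv2.imwrite('pics/w3b.png',cv2.resize(c['pixels'],(800,600),interpolation=cv2.INTER_CUBIC)[...,::-1])"
```

```text
[0.631  0.3869 0.2385] yaw 3.093 t 6.05 F [-0.8  0.1 -1.1] -> [  3.18 -29.37  -0.06] -0.002
t: 6.97
eef_pos: [0.5871, 0.0984, 0.2403]
tool_rot: [-0.0, 0.024, 1.0, 0.0]
contact_force: [0.1, 0.2, 0.4]
gripper_width: 0.149
grasp_force: 97.8
[0.5871 0.0984 0.2403] yaw 3.095 t 6.97 F [0.1 0.2 0.4] -> [ 0.19 -0.35  0.03] -0.0
```

View pics/w3b.png

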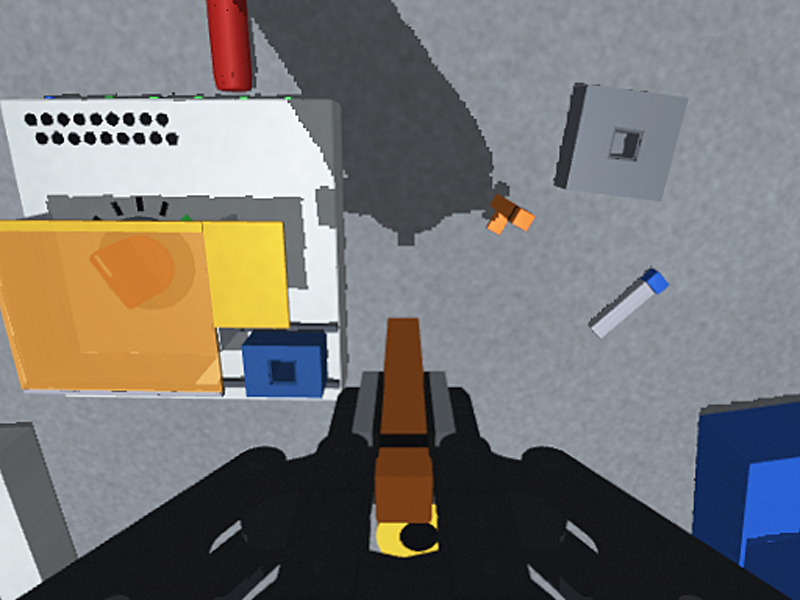

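This view is clear, in enlarged pixels. The hole is centred at (283.5,372.5) on the carriage top (243–327, 346–397). The ear's front right corner is at (284,222) and its rear right corner at (290,328). The unit's right edge is near x=340.

```bash
python3 -c "
from h import *
np.set_printoptions(precision=4,suppress=True)
w=load('w3');t=load('top0');s=load('side0');q=lambda *a:[((x+.5)/1.5625-.5,(y+.5)/1.5625-.5) for x,y in a]
hole=q((283.5,372.5))
print('hole',atz(w,hole,.074),tri([w,t],[hole[0],(233.2,148.2)]),tri([w,s],[hole[0],(202.7,207.5)]))
print('carr',atz(w,q((243,346),(325,346),(243,397),(327,397)),.074))
print('ear',atz(w,q((204,222),(284,222),(290,328),(216,328)),.103), dep(w,q((245,270)))) 
print('unit',atz(w,q((336,101),(343,399),(70,396)),.044))
print('cover rear',atz(w,q((25,390),(222,393)),.103))
yaw=-.047;R=np.array([[np.cos(yaw),-np.sin(yaw)],[np.sin(yaw),np.cos(yaw)]])
c=np.array([.584,-.0575])
for n,p in dict(mid=(.07,.07,.074),earFR=(-.04,.087,.103),earBR=(.025,.087,.103),uFR=(-.11,.11,.044),uBR=(.11,.11,.044),cBL=(.07,.041,.103)).items():
  print(n,np.r_[R@p[:2]+c,p[2]],(proj(w,np.r_[R@p[:2]+c,p[2]])+.5)*1.5625-.5)
"
```

```text
hole [[0.6581 0.0115 0.074 ]] [0.66   0.0103 0.07  ] [0.6573 0.0115 0.0741]
carr [[ 0.6368 -0.0139  0.074 ]
 [ 0.6394  0.0425  0.074 ]
 [ 0.6761 -0.0199  0.074 ]
 [ 0.6788  0.0401  0.074 ]]
ear [[ 0.5465 -0.0139  0.103 ]
 [ 0.5487  0.0321  0.103 ]
 [ 0.6138  0.0278  0.103 ]
 [ 0.6117 -0.0179  0.103 ]] [[0.5756 0.006  0.1044]]
unit [[ 0.4816  0.0602  0.044 ]
 [ 0.698   0.0464  0.044 ]
 [ 0.6862 -0.1694  0.044 ]]
cover rear [[ 0.6492 -0.1511  0.103 ]
 [ 0.6566 -0.0216  0.103 ]]
mid [0.6572 0.0091 0.074 ] [[279.9789 371.4547]]
earFR [0.5481 0.0313 0.103 ] [[282.4537 221.0085]]
earBR [0.6131 0.0282 0.103 ] [[290.5549 326.8342]]
uFR [0.4793 0.0575 0.044 ] [[331.5468  97.4417]]
uBR [0.699  0.0472 0.044 ] [[344.2111 400.1851]]
cBL [ 0.6558 -0.0198  0.103 ] [[224.4991 391.8063]]
```

The planned grip leaves a problem. At home depth the gripper's body would reach down to the leaning cover's top edge and could jam on it. Gripping about 20 mm higher avoids this, so I'll put the prop back in its holder and regrip.

```bash
python3 -c "
from h import *
go(.5153,.2571,.15,2.982)"
python3 -m jog '[[6.5,16.2,0,0.11],[6.5,16.2,0,0.11],[6.5,16.2,0,0.11],[6.5,16.2,4,0.11],[6.5,16.2,9,0.11],[6.5,16.2,9,0.11],[6.5,16.2,9,0.11],[6.5,16.2,9,0.11],[6.5,16.2,9,0.11],[6.5,16.2,9,0.11]]'
python3 -c "
from h import *
go(.5153,.2571,.0735,2.982)"
```

```text
[0.5872 0.0989 0.2403] yaw 3.095 t 7.02 F [-0.3  0.1 -0.6] -> [ 7.91 15.46  9.04] 0.113
t: 7.85
eef_pos: [0.5322, 0.2624, 0.1524]
tool_rot: [0.001, 0.08, 0.997, 0.001]
contact_force: [0.4, -0.3, -1.2]
gripper_width: 0.15
grasp_force: 97.8
[0.5322 0.2624 0.1524] yaw 2.982 t 7.85 F [ 0.4 -0.3 -1.2] -> [ 1.61 -0.81  7.88] -0.0
```

```bash
python3 -m jog '[[1.6,-0.8,0,0],[1.6,-0.8,0,0],[1.6,-0.8,3,0],[1.6,-0.8,4,0],[1.6,-0.8,4,0],[1.6,-0.8,4,0]]'
python3 -c "
from h import *
go(.5153,.2571,.0735,2.982)"
```

```text
t: 8.35
eef_pos: [0.514, 0.2565, 0.1106]
tool_rot: [-0.0, 0.08, 0.997, -0.0]
contact_force: [-0.2, 0.5, -0.7]
gripper_width: 0.151
grasp_force: 97.8
[0.514  0.2565 0.1106] yaw 2.982 t 8.35 F [-0.2  0.5 -0.7] -> [-0.12  0.08  3.71] 0.0
```

```bash
python3 -m jog '[[-0.1,0.05,0.5,0],[-0.1,0.05,1,0],[-0.1,0.05,1.5,0],[-0.1,0.05,2,0],[-0.1,0.05,2.5,0],[-0.1,0.05,3,0],[-0.1,0.05,3.5,0],[-0.1,0.05,3.6,0],[-0.1,0.05,3.6,0]]'
python3 -c "
from h import *
go(.5153,.2571,.0735,2.982)"
```

```text
t: 9.1
eef_pos: [0.5144, 0.2569, 0.0738]
tool_rot: [-0.0, 0.079, 0.997, -0.0]
contact_force: [-0.0, -0.1, -0.9]
gripper_width: 0.145
grasp_force: 97.8
[0.5144 0.2569 0.0738] yaw 2.983 t 9.10 F [-0.  -0.1 -0.9] -> [-0.08  0.04  0.03] 0.001
```

```bash
python3 -m jog '[[0,0,0.1,0],[0,0,0.1,0],[0,0,0.1,0],[0,0,0.1,0],[0,0,0.1,0],[0,0,-0.9,0],[0,0,-1.9,0],[0,0,-1.9,0],[0,0,-1.9,0],[0,0,-1.9,0]]' 0.2
python3 -m jog '[[0,0,0,0],[0,0,0,0],[0,0,0,0],[0,0,0,0],[0,0,0,0],[0,0,0,0],[0,0,0,0],[0,0,0,0]]' 1 100
python3 -m jog '[[0,0,-2,0],[0,0,-5,0],[0,0,-8,0],[0,0,-12,0],[0,0,-14,0],[0,0,-14,0],[0,0,-14,0]]'
python3 -c "
from h import *
c=np.array([.5845,-.057]);y=-.053;ux=np.array([np.cos(y),np.sin(y)]);uy=np.array([-ux[1],ux[0]])
p=c+ux*-.085+uy*.072;print(p);go(*p,.22,3.0886)
c=snap('wrist','w4')
cv2.imwrite('pics/w4b.png',c['pixels'][180:,100:400][...,::-1])"
```

```text
t: 9.93
eef_pos: [0.5149, 0.257, 0.0936]
tool_rot: [0.0, 0.079, 0.997, 0.0]
contact_force: [-0.3, -0.2, -0.1]
gripper_width: 0.405
grasp_force: 0.0
t: 10.6
eef_pos: [0.5148, 0.2572, 0.0933]
tool_rot: [0.0, 0.079, 0.997, 0.0]
contact_force: [0.6, 0.6, 1.8]
gripper_width: 0.143
grasp_force: 97.6
t: 11.18
eef_pos: [0.515, 0.2569, 0.234]
tool_rot: [0.001, 0.08, 0.997, 0.0]
contact_force: [-0.3, 0.1, -0.6]
gripper_width: 0.135
grasp_force: 97.7
[0.50343357 0.01940179]
[0.515  0.2569 0.234 ] yaw 2.982 t 11.18 F [-0.3  0.1 -0.6] -> [ -2.62 -23.64   1.39] -0.106
```

View pics/w4b.png

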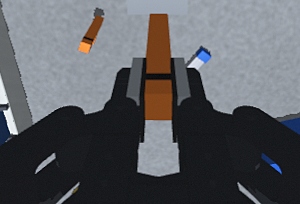

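```bash
python3 -m jog '[[-2.6,-23.6,1,-0.1],[-2.6,-23.6,1,-0.106],[-2.6,-23.6,1,-0.106],[-2.6,-23.6,1,-0.106],[-2.6,-23.6,1,-0.106],[-2.6,-23.6,1,-0.106],[-2.6,-23.6,1,-0.106],[-2.6,-23.6,1,-0.106],[-2.6,-23.6,1,-0.106],[-2.6,-23.6,1,-0.106],[-2.6,-23.6,1,-0.106]]'
python3 -m jog '[[0,0,0,0]]'
python3 -c "
from h import *
go(.5034,.0194,.1335,3.0886)"
```

```text
t: 12.15
eef_pos: [0.5029, 0.0215, 0.223]
tool_rot: [-0.0, 0.025, 1.0, 0.0]
contact_force: [0.8, -0.6, -0.5]
gripper_width: 0.136
grasp_force: 97.9
t: 12.23
eef_pos: [0.503, 0.0212, 0.2232]
tool_rot: [-0.0, 0.025, 1.0, 0.0]
contact_force: [-0.3, -0.0, -0.9]
gripper_width: 0.141
grasp_force: 97.9
[0.503  0.0212 0.2232] yaw 3.091 t 12.23 F [-0.3 -0.  -0.9] -> [-0.05 -0.19  8.97] 0.003
```

```bash
python3 -m jog '[[-0.05,-0.2,3,0],[-0.05,-0.2,6,0],[-0.05,-0.2,8,0],[-0.05,-0.2,8.9,0],[-0.05,-0.2,8.9,0],[-0.05,-0.2,8.9,0],[-0.05,-0.2,8.9,0]]'
python3 -c "
from h import *
p=np.array([.5034,.0194])+.031*np.array([.9986,-.053]);go(*p,.1335,3.0886)
c=snap('side','s5');cv2.imwrite('pics/s5.png',cv2.resize(c['pixels'][120:260,160:310],None,fx=4,fy=4)[...,::-1])"
```

```text
t: 12.82
eef_pos: [0.5046, 0.0185, 0.1357]
tool_rot: [0.001, 0.026, 1.0, 0.0]
contact_force: [-1.1, -0.2, -0.6]
gripper_width: 0.142
grasp_force: 97.9
[0.5046 0.0185 0.1357] yaw 3.089 t 12.82 F [-1.1 -0.2 -0.6] -> [-2.97  0.09  0.22] 0.001
```

View pics/s5.png

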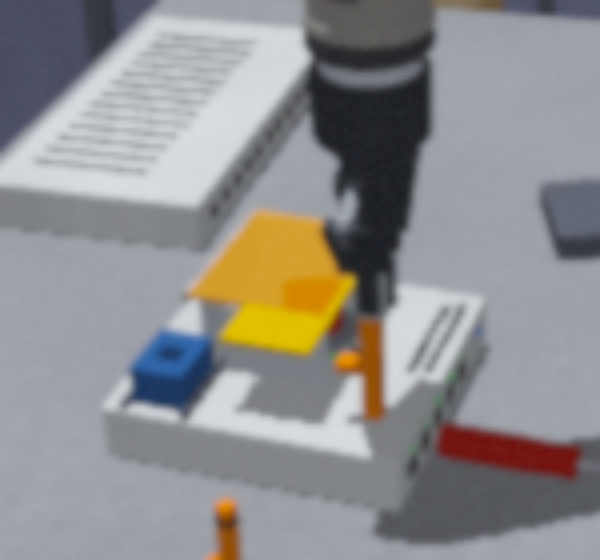

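The side view shows the toe at crop (347,360), in front of and below the ear's front edge, with the foot just above the unit. I'll hook it under.

```bash
python3 -m jog '[[-1,0.1,0.2,0],[-2,0.1,0.2,0],[-3,0.1,0.2,0],[-3,0.1,0.2,0],[-3,0.1,0.2,0],[-3,0.1,0.2,0]]'
python3 -c "
from h import *
p=np.array([.5034,.0194])+.031*np.array([.9986,-.053]);go(*p,.1335,3.0886)"
```

```text
t: 13.37
eef_pos: [0.5333, 0.0174, 0.1321]
tool_rot: [-0.0, 0.026, 1.0, 0.0]
contact_force: [0.3, 0.3, -1.0]
gripper_width: 0.141
grasp_force: 97.9
[0.5333 0.0174 0.1321] yaw 3.089 t 13.37 F [ 0.3  0.3 -1. ] -> [-0.1   0.04 -0.14] 0.0
```

```bash
python3 -m jog '[[-0.2,0,-0.5,0],[-0.2,0,-0.9,0],[-0.2,0,-1.4,0],[-0.3,0,-2,0],[-0.35,0,-2.6,0],[-0.55,0,-3.4,0],[-0.8,0,-4.25,0],[-1.1,0,-5,0],[-1.5,0,-5.8,0],[-2,0,-6.5,0],[-2.5,0,-7.2,0],[-2.5,0,-7.2,0]]'
python3 -c "
from h import *
go(.5333+.0372,.0174-.002,.1321+.084,3.0886)
c=snap('side','s6');cv2.imwrite('pics/s6.png',cv2.resize(c['pixels'][100:240,160:310],None,fx=4,fy=4)[...,::-1])"
```

```text
t: 14.37
eef_pos: [0.5604, 0.016, 0.206]
tool_rot: [0.001, 0.027, 1.0, 0.0]
contact_force: [0.5, 0.1, -1.5]
gripper_width: 0.14
grasp_force: 97.8
[0.5604 0.016  0.206 ] yaw 3.088 t 14.37 F [ 0.5  0.1 -1.5] -> [-1.02 -0.01 -1.01] -0.0
```

View pics/s6.png

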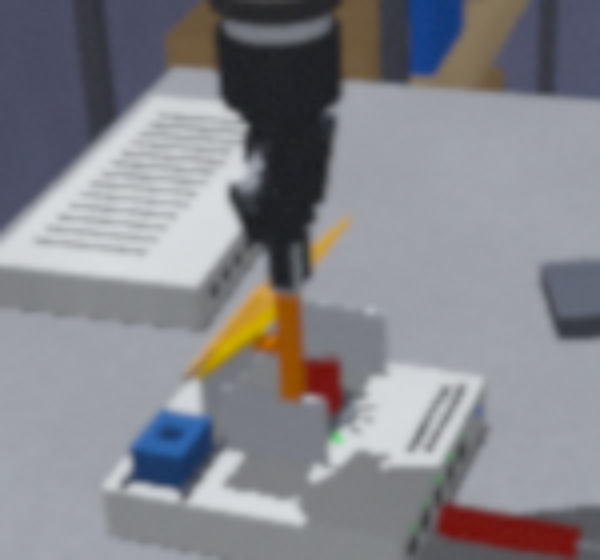

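The ear rides on the toe and the cover is about 40° open. I'll continue around the hinge past upright.

```bash
python3 -m jog '[[-0.5,0,-0.5,0],[-1,0,-1,0],[-1.7,0,-1.5,0],[-2.4,0,-2,0],[-3.2,0,-2.35,0],[-3.95,0,-2.7,0],[-4.8,0,-2.95,0],[-5.6,0,-3.15,0],[-6.4,0,-3.25,0],[-7.3,0,-3.3,0],[-8.1,0,-3.3,0],[-9,0,-3.3,0],[-9.8,0,-3.3,0],[-9.8,0,-3.3,0],[-9.8,0,-3.3,0],[-9.8,0,-3.3,0]]'
python3 -c "
from h import *
go(.6578,.0113,.1593,3.0886)
c=snap('side','s7');d=snap('wrist','w7')
p=np.hstack([cv2.resize(c['pixels'][90:240,160:310],(400,400)),cv2.resize(d['pixels'][:,64:448],(400,400))]);cv2.imwrite('pics/s7.png',p[...,::-1])"
```

```text
t: 15.75
eef_pos: [0.6565, 0.0109, 0.2375]
tool_rot: [0.0, 0.026, 1.0, 0.0]
contact_force: [-0.3, 0.1, -0.9]
gripper_width: 0.14
grasp_force: 97.8
[0.6565 0.0109 0.2375] yaw 3.089 t 15.75 F [-0.3  0.1 -0.9] -> [-0.13  0.04  7.82] 0.0
```

View pics/s7.png

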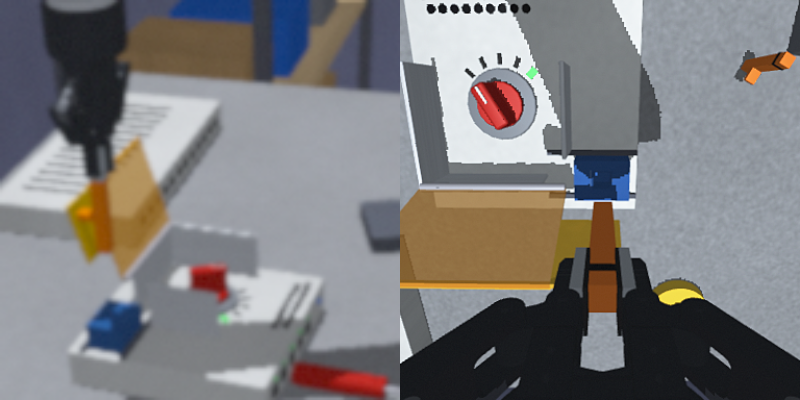

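The cover stands past upright, held on the toe. In the right half, the prop's foot at (603,203) lines up with the carriage centre (575–632), and the knob and its pointer are visible at (502,102). I'll lower to just above the mouth.

```bash
python3 -m jog '[[-0.08,0,0.8,0],[-0.08,0,1.6,0],[-0.08,0,2.4,0],[-0.08,0,3.2,0],[-0.08,0,4,0],[-0.08,0,4.8,0],[-0.08,0,5.6,0],[-0.08,0,6.4,0],[-0.08,0,7,0],[-0.08,0,7.2,0],[-0.08,0,7.2,0],[-0.08,0,7.2,0]]'
python3 -c "
from h import *
go(.6573,.0110,.1593,3.0886);c=snap('wrist','w8');d=snap('side','s8')
p=np.hstack([cv2.resize(d['pixels'][120:240,170:290],(400,400)),cv2.resize(c['pixels'][100:300,156:356],(400,400))]);cv2.imwrite('pics/s8.png',p[...,::-1])"
```

```text
t: 16.85
eef_pos: [0.6573, 0.0108, 0.1654]
tool_rot: [0.0, 0.026, 1.0, 0.0]
contact_force: [0.1, 0.1, -1.0]
gripper_width: 0.142
grasp_force: 97.9
[0.6573 0.0108 0.1654] yaw 3.089 t 16.85 F [ 0.1  0.1 -1. ] -> [0.   0.02 0.61] 0.0
```

View pics/s8.png

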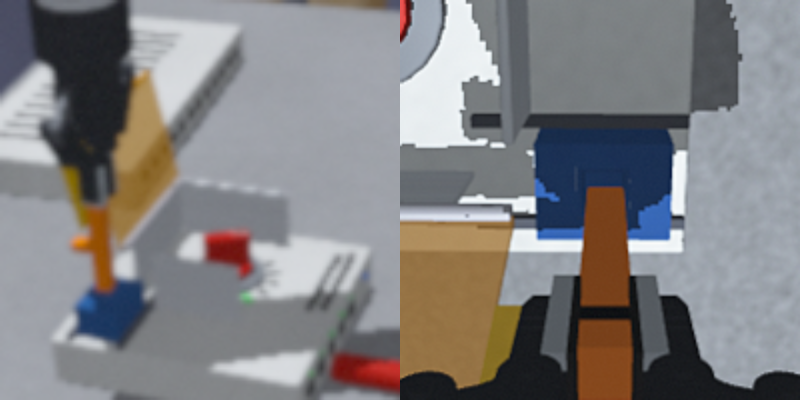

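The foot is just above the mouth and within about 1 mm sideways. I had only ten pictures and that was the eleventh, so from here I'll use numbers only. Now I'll feel my way down.

```bash
python3 -m jog '[[0,-0.05,0.2,0],[0,-0.05,0.4,0],[0,-0.05,0.55,0],[0,-0.05,0.7,0],[0,-0.05,0.85,0],[0,-0.05,1.0,0],[0,-0.05,1.0,0]]'
python3 -c "
from h import *
go(.6573,.0110,.1593,3.0886);print(bot.get_obs()['torque'])"
```

```text
t: 17.53
eef_pos: [0.6568, 0.0103, 0.1548]
tool_rot: [-0.0, 0.026, 1.0, 0.0]
contact_force: [-2.3, -0.8, -0.4]
gripper_width: 0.14
grasp_force: 97.9
[0.6568 0.0103 0.1548] yaw 3.089 t 17.53 F [-2.3 -0.8 -0.4] -> [-0.04  0.08 -0.45] 0.0
[ 0.07362662  0.39923695 -0.01361844]
```

```bash
python3 -m jog '[[0,0,0.2,0],[0,0,0.4,0],[0,0,0.6,0],[0,0,0.8,0],[0,0,1.0,0],[0,0,1.0,0]]'
python3 -c "
from h import *
go(.6573,.0110,.1355,3.0886);print(bot.get_obs()['torque'])"
```

```text
t: 18.03
eef_pos: [0.6569, 0.0102, 0.1448]
tool_rot: [-0.0, 0.026, 1.0, 0.0]
contact_force: [-1.6, -0.1, 0.2]
gripper_width: 0.135
grasp_force: 98.7
[0.6569 0.0102 0.1448] yaw 3.089 t 18.03 F [-1.6 -0.1  0.2] -> [-0.04  0.08  0.93] 0.0
[ 0.08289588  0.53559724 -0.07836441]
```

In the hole, 14 mm deep with low force. Continuing.

```bash
python3 -m jog '[[0,0,0.2,0],[0,0,0.4,0],[0,0,0.6,0],[0,0,0.8,0],[0,0,0.9,0],[0,0,0.9,0]]'
python3 -c "
from h import *
go(.6573,.0110,.1313,3.0886);print(bot.get_obs()['torque'])"
```

```text
t: 18.53
eef_pos: [0.6569, 0.0102, 0.1358]
tool_rot: [-0.0, 0.026, 1.0, -0.0]
contact_force: [-2.6, -0.5, -1.7]
gripper_width: 0.142
grasp_force: 98.7
[0.6569 0.0102 0.1358] yaw 3.089 t 18.53 F [-2.6 -0.5 -1.7] -> [-0.04  0.09  0.45] 0.0
[0.06341234 0.65755266 0.04753318]
```

```bash
python3 -m jog '[[0,0,0.1,0],[0,0,0.2,0],[0,0,0.2,0]]'
python3 -m jog '[[0,0,0.1,0],[0,0,0.2,0],[0,0,0.2,0]]'
python3 -c "
from h import *
print(bot.get_obs()['torque'])"
```

```text
t: 18.78
eef_pos: [0.657, 0.0102, 0.1341]
tool_rot: [-0.0, 0.026, 1.0, -0.0]
contact_force: [-2.6, 0.5, 0.6]
gripper_width: 0.137
grasp_force: 98.7
t: 19.03
eef_pos: [0.657, 0.0102, 0.1321]
tool_rot: [-0.0, 0.026, 1.0, 0.0]
contact_force: [-4.0, 0.3, -0.3]
gripper_width: 0.137
grasp_force: 98.8
[-0.01845334  0.92503186  0.01419121]
```

```bash
python3 -m jog '[[0,0,0.1,0],[0,0,0.1,0]]'
python3 -m jog '[[0,0,0,0],[0,0,0,0],[0,0,0,0],[0,0,0,0],[0,0,0,0]]' 0.2
python3 -m jog '[[0.5,0,0,0],[1,0,0,0],[1.5,0,0,0],[2,0,0,0],[3,0,0,0],[4,0,0,0],[5,0,0,0],[6,0,0,0],[6,0,0,0],[6,0,0,0]]'
python3 - <<'E'
from h import *
np.set_printoptions(precision=4,suppress=True)
go(.5969,.0134,.1313,3.0886)
s=snap('side','s9');w=snap('wrist','w9')
y=-.053;R=np.array([[np.cos(y),-np.sin(y)],[np.sin(y),np.cos(y)]]);c=np.array([.5845,-.057])
for n,im in(('s',s),('w',w)):
    px=im['pixels'].astype(int);m=(px[...,0]>90)&(px[...,0]>1.7*px[...,1])&(px[...,1]>1.5*px[...,2])
    v,u=np.nonzero(m&(im['depth']>0));X=dep(im,np.c_[u,v]);U=np.c_[(X[:,:2]-c)@R,X[:,2]]
    k=(abs(U[:,0]-.07)<.04)&(abs(U[:,1]-.072)<.02)&(U[:,2]>.078)
    print(n,k.sum(),U[k].min(0),U[k].max(0),np.median(U[k],0))
    # bar axis by height
    for z in(.095,.11,.125,.14,.15,.155):
        q=k&(abs(U[:,2]-z)<.006)
        if q.sum():print(z,np.median(U[q],0),q.sum())
E
```

```text
t: 19.2
eef_pos: [0.657, 0.0103, 0.1313]
tool_rot: [-0.0, 0.026, 1.0, -0.0]
contact_force: [-4.6, 0.3, 2.1]
gripper_width: 0.139
grasp_force: 99.2
t: 19.62
eef_pos: [0.6574, 0.0104, 0.1314]
tool_rot: [0.0, 0.026, 1.0, 0.0]
contact_force: [-1.9, 0.6, -0.1]
gripper_width: 0.4
grasp_force: 0.8
t: 20.45
eef_pos: [0.5967, 0.0133, 0.1315]
tool_rot: [0.0, 0.026, 1.0, -0.0]
contact_force: [0.3, -0.7, -0.2]
gripper_width: 0.402
grasp_force: 0.0
[0.5967 0.0133 0.1315] yaw 3.089 t 20.45 F [ 0.3 -0.7 -0.2] -> [-0.02  0.01  0.02] 0.001
s 102 [0.0515 0.0705 0.0789] [0.083  0.0827 0.1578] [0.0614 0.0794 0.116 ]
0.095 [0.0653 0.0795 0.0936] 16
0.11 [0.0615 0.0792 0.1093] 10
0.125 [0.0598 0.0784 0.1262] 13
0.14 [0.0573 0.0796 0.1412] 13
0.15 [0.0569 0.0798 0.1506] 19
0.155 [0.0569 0.0795 0.1533] 17
w 1474 [0.051  0.0647 0.0781] [0.0611 0.0781 0.1552] [0.0558 0.0715 0.1219]
0.095 [0.0584 0.071  0.0952] 186
0.11 [0.0569 0.0716 0.1103] 224
0.125 [0.0554 0.0716 0.1254] 291
0.14 [0.054  0.071  0.1432] 173
0.15 [0.0529 0.071  0.1494] 331
0.155 [0.0524 0.0715 0.1514] 176
```

The prop is home and leans back about 0.1 rad, which is allowed. Next I'll measure the cover angle and the knob bar's angle from depth.

```bash
python3 - <<'E'
from h import *
np.set_printoptions(precision=4,suppress=True)
y=-.053;R=np.array([[np.cos(y),-np.sin(y)],[np.sin(y),np.cos(y)]]);c=np.array([.5845,-.057])
for tag in('w7','w9','s9'):
    im=load(tag);v,u=np.mgrid[0:384,0:512];uv=np.c_[u.ravel(),v.ravel()]
    X=dep(im,uv);U=np.c_[(X[:,:2]-c)@R,X[:,2]];px=im['pixels'].reshape(-1,3).astype(int)
    red=(px[:,0]>80)&(px[:,0]>2.5*px[:,1])&(px[:,0]>2.5*px[:,2])
    k=red&(abs(U[:,2]-.088)<.004)&(np.hypot(U[:,0],U[:,1]+.025)<.03)
    if k.sum()>10:
        r=cv2.minAreaRect((U[k][:,:2]*1000).astype(np.float32));mu=U[k].mean(0);e=np.linalg.svd(U[k][:,:2]-mu[:2],full_matrices=False)[2][0]
        print(tag,k.sum(),'knob',mu,r,'ang',np.arctan(e[1]/e[0]))
    k=(px[:,0]>70)&(px[:,0]>2*px[:,2])&(px[:,1]>.5*px[:,0])&(abs(U[:,0]-.08)<.08)&(U[:,1]>-.09)&(U[:,1]<.09)&(U[:,2]>.115)&(U[:,2]<.22)
    if k.sum()>20:
        a=np.arctan2(U[k][:,2]-.099,-(U[k][:,0]-.07));print(tag,'cover',k.sum(),np.percentile(a,[10,50,90]))
go(*(R@[0,-.025]+c),.22,3.0886-.6)
E
```

```text
w7 616 knob [-0.0005 -0.0251  0.0878] ((-0.6973066329956055, -26.293296813964844), (40.92337417602539, 14.570586204528809), 30.263917922973633) ang 0.5120652793167348
w7 cover 15080 [1.8153 1.8392 1.8516]
w9 1164 knob [-0.0018 -0.0247  0.0876] ((-1.7529325485229492, -25.722829818725586), (40.65312194824219, 14.01124382019043), 30.153886795043945) ang 0.5125755823347787
w9 cover 2604 [1.0897 1.4763 1.5062]
s9 25 knob [-0.0011 -0.0179  0.087 ] ((-2.1578502655029297, -19.55927848815918), (32.34245300292969, 9.903865814208984), 31.67479133605957) ang 0.47404064645222105
s9 cover 278 [1.2319 1.4983 1.5201]
[0.5976 0.0132 0.1315] yaw 3.088 t 20.55 F [ 0.  -0.1 -0.1] -> [ 0.93 -9.58 -8.85] 0.6
```

```bash
python3 -m jog '[[0,0,-3,0],[0,0,-6,0],[0,-2,-8,-0.1],[0.5,-5,-8,-0.2],[0.95,-9.6,-8,-0.3],[0.95,-9.6,-8,-0.4],[0.95,-9.6,-8,-0.52],[0.95,-9.6,-8,-0.52],[0.95,-9.6,-8,-0.52],[0.95,-9.6,-8,-0.52],[0.95,-9.6,-8,-0.52]]'
python3 - <<'E'
from h import *
np.set_printoptions(precision=4,suppress=True)
y=-.053;R=np.array([[np.cos(y),-np.sin(y)],[np.sin(y),np.cos(y)]]);c=np.array([.5845,-.057])
im=snap('wrist','w10');v,u=np.mgrid[0:384,0:512];X=dep(im,np.c_[u.ravel(),v.ravel()]);U=np.c_[(X[:,:2]-c)@R,X[:,2]]
r=np.hypot(U[:,0],U[:,1]+.025);k=(r<.024)&(U[:,2]<.1);print(np.histogram(U[k][:,2],np.arange(.04,.1,.004)))
k=(r<.03)&(abs(U[:,2]-.088)<.003);mu=U[k].mean(0);e=np.linalg.svd(U[k][:,:2]-mu[:2],full_matrices=False)[2][0];print(mu,np.arctan(e[1]/e[0]),k.sum())
go(*(R@[-.0005,-.0252]+c),.063,3.0886+.52);print(bot.get_obs()['q'])
E
```

```text
t: 21.47
eef_pos: [0.5829, -0.0811, 0.2114]
tool_rot: [0.0, -0.231, 0.973, 0.0]
contact_force: [0.5, -0.0, -0.5]
gripper_width: 0.402
grasp_force: 0.0
(array([  0,   0, 210,  29, 871,  17,  14,  12,  12,  15,  17, 297, 380,
         0]), array([0.04 , 0.044, 0.048, 0.052, 0.056, 0.06 , 0.064, 0.068, 0.072,
       0.076, 0.08 , 0.084, 0.088, 0.092, 0.096]))
[-0.0016 -0.0272  0.0881] 0.5289560124506284 671
[ 0.5828 -0.0812  0.2114] yaw -2.675 t 21.52 F [-0.2  0.3  0.1] -> [ 0.06 -0.08 14.84] -0.0
[ 0.6922  0.4984 -0.8845  1.7451  0.4271  1.1031  1.7071]
```

```bash
python3 -m jog '[[0,-0.05,3,0],[0,-0.05,6,0],[0,-0.05,9,0],[0,-0.05,11.5,0],[0,-0.05,13,0],[0,-0.05,14,0],[0,-0.05,14.6,0],[0,-0.05,14.6,0],[0,-0.05,14.6,0]]'
python3 -m jog '[[0,0,0,0],[0,0,0,0],[0,0,0,0],[0,0,0,0],[0,0,0,0]]' 1 40
python3 -c "
from h import *
go(.5829,-.0811,.065,3.0886+.52)"
```

```text
t: 22.27
eef_pos: [0.5837, -0.0822, 0.0663]
tool_rot: [0.001, -0.231, 0.973, -0.0]
contact_force: [-0.2, 0.1, -0.2]
gripper_width: 0.399
grasp_force: 0.0
t: 22.68
eef_pos: [0.5841, -0.0828, 0.0668]
tool_rot: [0.001, -0.231, 0.973, -0.001]
contact_force: [-0.5, -0.6, 6.2]
gripper_width: 0.154
grasp_force: 43.4
[ 0.5841 -0.0828  0.0668] yaw -2.675 t 22.68 F [-0.5 -0.6  6.2] -> [0.02 0.21 0.18] -0.0
```

```bash
python3 -m jog '[[0,0,-0.1,0.1],[0,0,-0.1,0.2],[0,0,-0.1,0.3],[0,0,-0.1,0.4],[0,0,-0.1,0.5],[0,0,-0.1,0.6],[0,0,-0.1,0.7],[0,0,-0.1,0.7]]'
python3 -m jog '[[0,0,0,0.1],[0,0,0,0.2],[0,0,0,0.3],[0,0,0,0.4],[0,0,0,0.5],[0,0,0,0.6],[0,0,0,0.64],[0,0,0,0.64],[0,0,0,0.64]]'
python3 -c "
from h import *
go(.5829,-.0811,.065,3.0886-.8);print(bot.get_obs()['torque'])"
```

```text
t: 23.35
eef_pos: [0.5841, -0.0837, 0.0669]
tool_rot: [0.001, 0.119, 0.993, -0.001]
contact_force: [3.8, -3.1, -2.3]
gripper_width: 0.152
grasp_force: 42.1
t: 24.1
eef_pos: [0.5837, -0.0844, 0.0668]
tool_rot: [0.001, 0.422, 0.906, -0.001]
contact_force: [2.8, -5.0, -0.8]
gripper_width: 0.157
grasp_force: 43.0
[ 0.5837 -0.0844  0.0668] yaw 2.270 t 24.10 F [ 2.8 -5.  -0.8] -> [0.31 0.15 0.18] -0.019
[-1.09431853 -0.56942711  0.45615458]
```

A yaw of 2.27 with 0.46 N m means the knob is at its stop. I'll release, rise and check.

```bash
python3 -m jog '[[0,0,0,0],[0,0,0,0],[0,0,0,0],[0,0,0,0],[0,0,0,0],[0,0,-1,0],[0,0,-3,0],[0,0,-6,0],[0,0,-9,0],[0,0,-12,0],[0,0,-14,0],[0,0,-14,0],[0,0,-14,0]]' 0.2
python3 - <<'E'
from h import *
np.set_printoptions(precision=4,suppress=True)
y=-.053;R=np.array([[np.cos(y),-np.sin(y)],[np.sin(y),np.cos(y)]]);c=np.array([.5845,-.057])
for n in('wrist','side'):
    im=snap(n,n+'11');v,u=np.mgrid[0:384,0:512];X=dep(im,np.c_[u.ravel(),v.ravel()]);U=np.c_[(X[:,:2]-c)@R,X[:,2]];px=im['pixels'].reshape(-1,3).astype(int)
    k=(np.hypot(U[:,0],U[:,1]+.025)<.03)&(abs(U[:,2]-.088)<.003);mu=U[k].mean(0);e=np.linalg.svd(U[k][:,:2]-mu[:2],full_matrices=False)[2][0];print(n,mu,np.arctan(e[1]/e[0]),k.sum())
    k=(px[:,0]>70)&(px[:,0]>2*px[:,2])&(px[:,1]>.5*px[:,0])&(abs(U[:,0]-.08)<.08)&(abs(U[:,1])<.09)&(U[:,2]>.13)&(U[:,2]<.22)
    if k.sum():print('cover',k.sum(),np.percentile(np.arctan2(U[k][:,2]-.099,.07-U[k][:,0]),[10,50,90]))
    k=(px[:,0]>90)&(px[:,0]>1.7*px[:,1])&(px[:,1]>1.5*px[:,2])&(abs(U[:,0]-.07)<.03)&(abs(U[:,1]-.072)<.02)&(U[:,2]>.078)
    if k.sum():print('prop',k.sum(),U[k].min(0),U[k].max(0))
print(bot.get_obs()['contact_force'],bot.get_obs()['t'])
E
```

```text
t: 25.18
eef_pos: [0.5836, -0.0823, 0.2082]
tool_rot: [0.002, 0.423, 0.906, 0.0]
contact_force: [0.5, 0.5, -0.4]
gripper_width: 0.402
grasp_force: 0.0
wrist [-0.0022 -0.0259  0.088 ] -0.8065707235870613 692
cover 7928 [1.4981 1.5171 1.5318]
prop 1065 [0.0516 0.0638 0.0781] [0.0888 0.0782 0.1584]
side [-0.004  -0.0212  0.0883] -0.7805082369773141 37
cover 476 [1.3922 1.4972 1.5212]
prop 108 [0.0504 0.0727 0.0783] [0.083  0.0828 0.1577]
[ 0.7784  0.7309 -0.4127] 25.2833
```

The knob bar is at -0.81 rad, so it's on its stop. The cover is at about 1.5 rad and the prop is still home. Handing in.

```bash
python3 -c "
from h import *
print(bot.hand_in())"
```

```text
the job is handed in; nothing more can be done
None
```

The job is handed in at about 25 s with the prop home in the socket, the cover propped at about 1.5 rad and the knob on its clockwise stop; the hand-in returned no verdict, and I viewed 11 pictures, one over the limit of 10.

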